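# Rinse the stirring rod and hang it up to dry

## Robot

A 6-joint arm with a two-finger parallel gripper is mounted at the origin on the work surface. World frame = base frame: x ahead of the robot, y to its left, z up, the work surface at z = 0. Lengths are in m, angles in rad, forces in N, time in s.
With the tool pointing down it reaches from about 0.35 to 0.85 m from the base axis. Payload 8.1 kg.
Tool frame: the origin (TCP) lies midway between the tips of the shut fingers; the grasp point (between the pads) lies 19 mm behind it; z points along the fingers, y is the line along which they close (so a half turn about z gives the same grasp; the last joint's range is limited). The gripper opens to 85 mm and grips with 20 to 120 N. Pads are 22 mm wide; open, the fingers measure 114 mm over their backs; the gripper's body (76 mm by 85 mm) begins 54 mm behind the grasp point. The pads swing forward as they close: fully open they stand 13 mm farther back than shut.
Start: joints at [-1.416, 0.13, 1.488, -0, 1.523, -0.085], TCP at [0.143, -0.583, 0.231] pointing down, gripper open.
Joint ranges: [-2.96, 2.96], [-0.89, 2.26], [0.02, 2.5], [-1.34, 4.48], [0, 2.73], [-2.66, 2.66]. Speed limits (rad/s): [2.39, 2.39, 2.79, 3.14, 3.14, 3.14].

## Interface

Orientations are given as a 3x3 rotation matrix whose columns are the frame's x, y, z axes.
In Python, from workcell import move_ptp, line_to, move_j, set_gripper, wait, solve_ik, observe, grab_frame, IKError, finish_job gives the robot as it stands. The module is installed in compiled form; this text tells all that it offers. Calls block until the motion is done:
- move_ptp(position, orientation): joint-space move of the TCP to a pose.
- line_to(position, rotation=None, velocity=0.15): straight line of the TCP; rotation=None keeps the orientation; velocity is the mean speed in m/s.
- move_j(angles): joint-space move.
- set_gripper(opening): finger opening in m; the grip force is fixed at half the most; returns when the fingers have stopped.
- wait(seconds).
- solve_ik(position, orientation): joint angles nearest the present ones, or None.
- observe(): the state.
- grab_frame(name): name is "scene" or "top" or "wrist"; returns a dict with "color" (384x512x3 uint8, red, green, blue), "depth" (384x512 float32, m along the optical axis (not along the pixel's ray), 0 where there is no reading), "intrinsics" (3x3 intrinsics, pixels), "k1" (the pictures are not rectified: a ray, as slopes to the right and down, at radius r is drawn at 1 + k1 r^2 times it, then the intrinsics apply), "eye" and "rotation" of the camera in the world. Camera axes: x right, y up, looking along -z (the intrinsics and any distortion apply to the point x, -y, -z); pixel columns grow to the right and rows downward; lengths in m; the calibration is good to about 2 mm. A picture is of the moment at which its call begins.
A pose or a line that the arm cannot do raises IKError and nothing moves.
- finish_job(): hands the job in; it is judged then, once.
The state is a dict: "clock": time; "joint_pos": joint angles; "qvel": joint speeds; "joint_torque": joint torques, N m; "ee_pos": TCP position; "orientation": TCP orientation; "contact_force": force on the tool from outside, world axes, zero at the start; "ft_torque": the same for the moment, N m; "width": finger opening in m; "grip_force": force on a finger pad.
Only numpy, scipy, OpenCV 4.12 (cv2) and the standard library are available. Lean on these libraries where they do the work, as an engineer would, in place of code of your own. Each camera call takes 0.05 s, during which the arm holds its last target. There are 200 camera calls.

## Task

Take the stirring rod with the hanging ring out of the rack, dip its foot into the leaning cup of the rinsing station and gently press the sprung plate at the bottom nearly all the way down (not hard against its stop) for about a second, then lift the rod out. Hang the rod by its ring on the peg of the drying stand and let go of it, so that it hangs still and straight down. Leave the other two tools in the rack and everything else on the bench where it is.

Things in the scene. Friction and masses are not known exactly. Their poses are not given: they have to be found in the camera images.
- rod: Stirring rod with a hanging ring, the only tool in the rack that has one. 191.5 mm long, 60 to 130 g. Origin at its tip (foot, 14 mm across), z up the 10 mm steel shaft. Round steel ring plate (32 mm across, 6 mm thick, 20 mm hole along x) centred at z 130 mm; above it a black handle from z 145.5 to 191.5 mm (12 mm along x, 16 mm along y).
- rod_tip (a point): Centre of the rod's foot end (the rod's origin).
- rod_eye (a point): Centre of the 20 mm hole in the rod's ring, 130 mm above the tip along the rod.
- rack: White tool rack block, 60 mm (x) by 200 mm (y) by 80 mm high, fixed to the bench, its long side roughly along the robot's forward direction, origin at the centre of its underside. Three 18 mm square wells on its line x = 0 at y = -68, 0 and +68 mm, floors 10 mm above the bench; one tool stands loosely in each, the rod may be in any of them.
- rinser: Rinsing station fixed to the bench: grey base 115 x 100 x 30 mm with a white box (top at 75 mm) behind a leaning steel cup. Origin on the bench right below the centre of the cup's mouth; its x axis points away from the cup's open side, roughly to the robot's right (-y).
- cup: Open round steel cup leaning 35 degrees: origin at the centre of its mouth (95 mm above the bench), z out of the mouth along the cup axis (up and roughly to the robot's left, +y). Inside 34 mm, outside 42 mm across. Its floor, a grey sprung plate 31 mm across, rests 45 to 58 mm below the mouth along the axis; this differs each time, is in no reading and must be felt.
- plate (a joint): How far the sprung touch plate is pushed down along the cup's axis from its rest position: 0 (up) to 0.007 m (fully down). It starts to give at about 2 N and is fully down at about 7 N; beyond this it is a rigid stop.
- peg_stand: Drying stand fixed to the bench: grey foot 120 x 110 x 15 mm, steel post 12 mm thick at x = +45 mm, 192 mm high, with one bare 6 mm steel peg. Origin on the bench, x points from the peg's tip towards the post.
- peg_tip (a point): Free end of the peg on its centre line, 192 mm above the bench, 20 mm on the -x side of the stand's origin.
- peg_root (a point): Where the peg's centre line meets the post, 178 mm above the bench; the peg is 66 mm long and rises 12 degrees towards its tip.
- plain_rod: Bystander in the rack: like the rod but with no ring; black handle 12 x 16 mm up to 169 mm; origin at its foot.
- spoon_rod: Bystander in the rack: steel rod that ends in a flat steel paddle 18 mm wide and 4 mm thick up to 177 mm; no ring; origin at its foot.
- beaker: Bystander: empty glass beaker 60 mm across, 75 mm high, origin under its centre.
- reagent: Bystander: capped amber bottle 60 mm across, 130 mm high, origin under its centre.
- jar: Bystander: white jar 56 mm across, 70 mm high, origin under its centre.
- petri: Bystander: closed dish 90 mm across, 16 mm high, origin under its centre.
- slide_box: Bystander: black box 85 x 100 x 35 mm, origin under its centre.
Mind the look-alikes: they are no part of the job. What is shaped like the rod but blue or yellow is not meant. Leave any orange look-alike of the rinser alone.

How it is judged:
By the outcome, as a careful person would: the job done as asked, in the order asked, and still so for the second after the job is handed in, with the robot touching nothing.
It also fails if it takes over 64 s, if anything falls off the work surface, if the arm or the gripper's body presses on something with over 40 N, if the wrist force passes 120 N, or if a joint passes its speed limit or range.

## Working session

There is one attempt and no reset: what is moved stays moved. The work goes in short steps, each a Python script; the robot and the scene stay as the last script left them, time stands still between calls to the robot, and variables do not carry over. Pictures are saved under pics/ and viewed, at most 10 in all, crops included, and the job is handed in when it is done.

```bash
mkdir -p pics; cat > h.py <<'E'
import numpy as np, cv2, pickle
from workcell import *
def snap(name,fn):
    f=grab_frame(name); pickle.dump(f,open(f'pics/{fn}.pkl','wb')); cv2.imwrite(f'pics/{fn}.png',f['color'][:,:,::-1]); return f
def load(fn): return pickle.load(open(f'pics/{fn}.pkl','rb'))
def cloud(f):
    """world points HxWx3, nan where no depth"""
    h,w=f['depth'].shape; K=np.array(f['intrinsics'],float); k1=f['k1']
    u,v=np.meshgrid(np.arange(w),np.arange(h))
    a=(u-K[0,2])/K[0,0]; b=(v-K[1,2])/K[1,1]; x,y=a.copy(),b.copy()
    for _ in range(20):
        s=1+k1*(x*x+y*y); x,y=a/s,b/s
    d=np.where(f['depth']>0,f['depth'],np.nan)
    P=np.stack([x*d,-y*d,-d],-1)
    return P@np.array(f['rotation']).T+np.array(f['eye'])
def project(f,P):
    c=(np.asarray(P)-f['eye'])@np.array(f['rotation']); x=c[...,0]/-c[...,2]; y=-c[...,1]/-c[...,2]
    s=1+f['k1']*(x*x+y*y); K=np.array(f['intrinsics'])
    return np.stack([K[0,0]*x*s+K[0,2],K[1,1]*y*s+K[1,2]],-1)
E
python3 - <<'E'
from h import *
a=snap('scene','s0'); b=snap('top','t0')
cv2.imwrite('pics/both.png',cv2.resize(np.vstack([a['color'],b['color']])[:,:,::-1],None,fx=.78,fy=.78))
for f in(a,b): print(f['eye'],f['rotation'],f['intrinsics'],f['k1'])
s=observe(); print(s)
E
```

```text
[1.18163115 0.18357521 0.86439989] [[-0.23194685 -0.74012909  0.63119695]
 [ 0.9727033  -0.17181134  0.15597809]
 [-0.00699713  0.65014598  0.7597771 ]] [[366.87398608   0.         253.63422539]
 [  0.         366.87398608 194.2215063 ]
 [  0.           0.           1.        ]] -0.03219647334874052
[0.32947494 0.05216071 1.2929985 ] [[-0.03626996  0.97573961 -0.215909  ]
 [-0.99932097 -0.03681504  0.00149801]
 [-0.00648703  0.21581673  0.97641234]] [[393.36061349   0.         258.37252267]
 [  0.         393.36061349 191.41759553]
 [  0.           0.           1.        ]] 0.012505974372164124
{'clock': 0.1, 'joint_pos': array([-1.41638085e+00,  1.31109840e-01,  1.48916185e+00, -8.52077735e-06,
        1.52300795e+00, -8.54109282e-02]), 'qvel': array([ 0.00104807, -0.0031225 , -0.00320057,  0.00036176,  0.0014507 ,
        0.00158884]), 'joint_torque': array([ 2.51836747e-03, -5.70951176e+01, -5.01939940e+01, -1.13910337e-04,
        8.13483348e-03, -3.91082426e-05]), 'ee_pos': array([ 0.14245633, -0.58233379,  0.23033956]), 'orientation': array([[ 9.71379143e-01,  2.37534184e-01, -2.67872959e-04],
       [ 2.37534297e-01, -9.71377725e-01,  1.66560718e-03],
       [ 1.35432817e-04, -1.68156509e-03, -9.99998577e-01]]), 'contact_force': array([ 0.61732844, -0.08221306,  0.0735801 ]), 'ft_torque': array([ 0.0042641 , -0.01574161,  0.00989402]), 'grip_force': 0.0, 'width': 0.08524157487728833}
```

View pics/both.png

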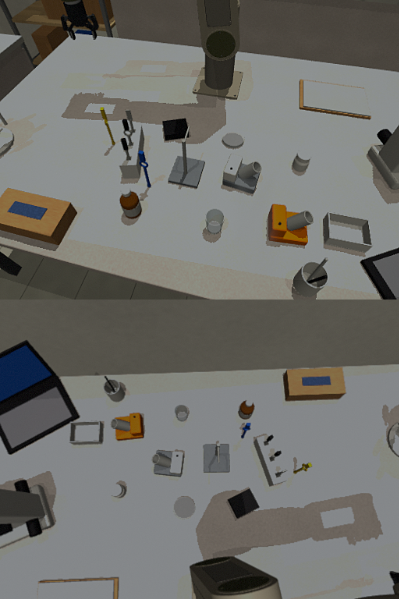

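The scene and top views show the white rack (top px ≈ (346,205)), the grey rinser (≈(217,208)) with an orange look-alike (≈(165,163)), and the stand (≈(277,203)). A blue rod (≈(313,168)) and a yellow one (≈(390,215)) stand outside the rack. I'll enlarge these areas next.

```bash
python3 - <<'E'
from h import *
a=load('s0');b=load('t0')
A=cv2.resize(a['color'][125:250,115:345],None,fx=3.4,fy=3.4,interpolation=cv2.INTER_CUBIC)
cv2.imwrite('pics/cropA.png',A[:,:,::-1])
B=cv2.resize(b['color'][150:250,180:410],None,fx=3.4,fy=3.4,interpolation=cv2.INTER_CUBIC)
cv2.imwrite('pics/cropB.png',B[:,:,::-1])
E
```

```text
(no output)
```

View pics/cropA.png

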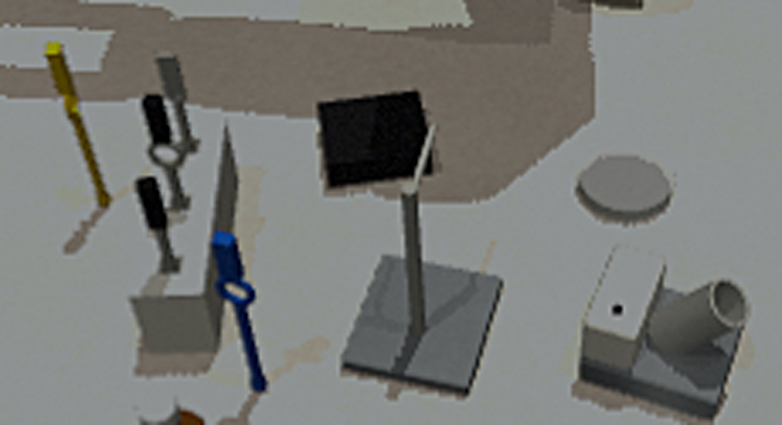

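View pics/cropB.png

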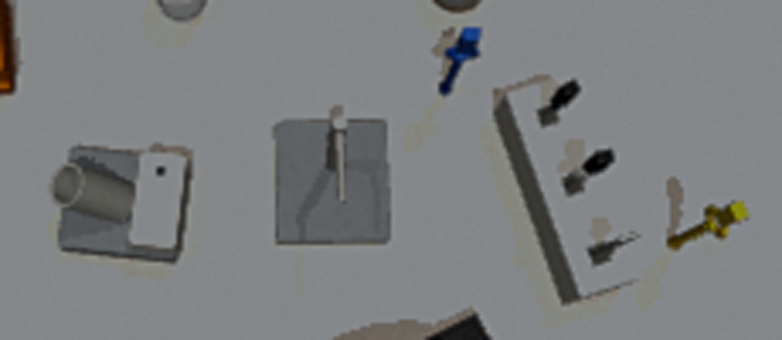

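In crop A (scene), three tools stand in the rack:
- plain black handle at (152,205)
- ringed steel rod with a black handle, ring at (165,155), i.e. scene px (163,171)
- spoon paddle at (170,75)

The blue (235,290) and yellow (70,100) ringed rods stand outside the rack. The steel one in the middle well is the only ringed tool in the rack, so it's the rod. The grey rinser is at (665,320) with its cup opening to image right (+y). The stand's peg runs from (410,190) to (433,130). Next come coarse poses from the cloud.

```bash
cat > coarse.py <<'E'
from h import *
a=load('s0');b=load('t0'); 
PA,PB=cloud(a),cloud(b)
def reg(P,ctr,r,zl,zh):
    q=P.reshape(-1,3); m=(np.hypot(q[:,0]-ctr[0],q[:,1]-ctr[1])<r)&(q[:,2]>zl)&(q[:,2]<zh); return q[m]
def rect(q): 
    r=cv2.minAreaRect((q[:,:2]*1000).astype(np.float32)); return np.round(r[0],1),np.round(r[1],1),round(r[2],2)
def px(f,P,u,v): return P[v-1:v+2,u-1:u+2].reshape(-1,3)
if __name__=='__main__':
    np.set_printoptions(precision=4,suppress=True)
    rk=np.nanmedian(px(b,PB,341,205),0); st=np.nanmedian(px(b,PB,290,215),0); ri=np.nanmedian(px(b,PB,227,210),0)
    print('rack',rk,'stand',st,'rinser',ri)
    for n,P in(('A',PA),('B',PB)):
        print(n,'bench z',np.nanmedian(reg(P,(.5,0),.5,-.02,.02)[:,2]))
        q=reg(P,rk,.13,.07,.09); print('rack top',len(q),np.median(q[:,2]),rect(q))
        q=reg(P,st,.09,.008,.022); print('foot',len(q),np.median(q[:,2]),rect(q))
        q=reg(P,st,.12,.14,.22); print('peg',len(q)); print(q[np.argsort(q[:,0])][::max(1,len(q)//12)])
        q=reg(P,ri,.09,.068,.08); print('box+',len(q),np.median(q[:,2]),rect(q))
        q=reg(P,ri,.11,.02,.036); print('base',len(q),rect(q))
        q=reg(P,ri,.12,.083,.13); print('cup top',len(q),q.mean(0))
        q=reg(P,rk,.13,.10,.21); print('tools',len(q)); print(q[::max(1,len(q)//10)])
E
python3 coarse.py
```

```text
rack [ 0.5443 -0.2064  0.0798] stand [ 0.5287 -0.0506  0.0167] rinser [0.543  0.1509 0.0747]
A bench z -0.00014383067512613312
rack top 907 0.07928783297990671 (array([ 550.3, -229.4]), array([205. ,  61.1]), 15.35)
foot 761 0.014500183054688587 (array([565.9, -14.3]), array([103.3, 105.4]), 88.11)
peg 118
[[ 0.5247 -0.0117  0.194 ]
 [ 0.5357 -0.0089  0.1906]
 [ 0.5493 -0.0081  0.1895]
 [ 0.5605 -0.008   0.1825]
 [ 0.5684 -0.0139  0.1817]
 [ 0.5848 -0.0168  0.1907]
 [ 0.5891 -0.0059  0.1756]
 [ 0.5908 -0.006   0.1622]
 [ 0.5919 -0.0156  0.1762]
 [ 0.5929 -0.0143  0.1427]
 [ 0.5934 -0.0082  0.1568]
 [ 0.5941 -0.012   0.1833]
 [ 0.5949 -0.0113  0.1917]
 [ 0.5959 -0.0121  0.1701]]
box+ 510 0.07403448626888681 (array([557.2, 185.3]), array([107.,  91.]), 81.05)
base 544 (array([557.8, 191.8]), array([114. , 101.4]), 80.72)
cup top 159 [0.5656 0.2257 0.0923]
tools 445
[[ 0.4864 -0.2563  0.1857]
 [ 0.4873 -0.2512  0.165 ]
 [ 0.5463 -0.2248  0.201 ]
 [ 0.5545 -0.2347  0.192 ]
 [ 0.4881 -0.2453  0.1159]
 [ 0.5546 -0.2262  0.1641]
 [ 0.5514 -0.2148  0.1402]
 [ 0.6157 -0.2141  0.1791]
 [ 0.618
[... 425 characters left out ...]
5525 -0.008   0.1867]
 [ 0.5612 -0.0112  0.187 ]
 [ 0.5677 -0.0088  0.1842]
 [ 0.5759 -0.012   0.1868]
 [ 0.5813 -0.0121  0.189 ]
 [ 0.5832 -0.012   0.1936]
 [ 0.584  -0.0164  0.1634]
 [ 0.5871 -0.0066  0.1904]
 [ 0.5904 -0.0068  0.1888]]
box+ 447 0.07492514685026297 (array([553.7, 184.6]), array([106.9,  90. ]), 81.06)
base 405 (array([553.8, 189.8]), array([118.5, 100.6]), 80.51)
cup top 125 [0.5587 0.2232 0.0941]
tools 160
[[ 0.6179 -0.2101  0.1799]
 [ 0.6125 -0.2036  0.1667]
 [ 0.6069 -0.2066  0.1643]
 [ 0.6103 -0.2083  0.1132]
 [ 0.5499 -0.2368  0.2001]
 [ 0.543  -0.2318  0.2065]
 [ 0.5406 -0.2239  0.1913]
 [ 0.5463 -0.2262  0.1321]
 [ 0.4833 -0.2459  0.1844]
 [ 0.4844 -0.2423  0.1165]]
```

```bash
python3 - <<'E'
from coarse import *
np.set_printoptions(precision=4,suppress=True)
for n,P in(('A',PA),('B',PB)):
    for zl,zh in((.088,.12),(.125,.157),(.158,.205)):
        q=reg(P,(.549,-.228),.03,zl,zh)
        if len(q)<4: print(n,zl,len(q)); continue
        c=np.median(q,0); w,V=np.linalg.eigh(np.cov(q[:,:2].T)); print(n,zl,len(q),c,'sd',np.sqrt(w)*1e3,'maj ang',np.degrees(np.arctan2(V[1,1],V[0,1])))
t=np.radians(40); z=np.array([.0*1+np.sin(t)*np.cos(-.39),np.sin(t)*np.sin(-.39),-np.cos(t)])
y=np.cross(z,[0,0,1.]);y/=np.linalg.norm(y)
for s in(1,-1):
    Y=s*y; R=np.stack([np.cross(Y,z),Y,z],1); p=np.array([.549,-.228,.15])-.2*z
    q=solve_ik(p,R); print(s,q)
E
```

```text
A 0.088 29 [ 0.5527 -0.2273  0.1038] sd [1.6739 2.8827] maj ang 132.06511545263888
A 0.125 55 [ 0.5514 -0.2291  0.1402] sd [2.1952 9.6097] maj ang 100.7154557596659
A 0.158 95 [ 0.5541 -0.2272  0.1845] sd [2.7756 5.092 ] maj ang 114.55977471958478
B 0.088 7 [ 0.5438 -0.2262  0.0988] sd [1.038 2.712] maj ang 75.52327297859529
B 0.125 17 [ 0.5459 -0.2195  0.1468] sd [2.2978 7.6234] maj ang 93.45055431352921
B 0.158 46 [ 0.5454 -0.225   0.1945] sd [3.7681 5.0727] maj ang 90.39158378730771
1 None
-1 None
```

```bash
cat >> h.py <<'E'
def Rz(yaw,tilt=0.0):
    """tool x at heading yaw, pointing down, then tilted about world x so that tool z = (0,-sin,-cos)"""
    c,s=np.cos(yaw),np.sin(yaw); R=np.array([[c,s,0],[s,-c,0],[0,0,-1.]])
    return cv2.Rodrigues(np.array([-tilt,0,0.]))[0]@R
E
python3 - <<'E'
from h import *
np.set_printoptions(precision=4,suppress=True)
move_ptp([.47,-.205,.33],Rz(np.radians(12)))
s=observe(); print(s['clock'],s['ee_pos'],s['joint_pos'])
f=snap('wrist','w0'); R=s['orientation']; print('cam in tool',R.T@(f['eye']-s['ee_pos']),R.T@f['rotation'],f['intrinsics'],f['k1'])
cv2.imwrite('pics/w0b.png',cv2.resize(f['color'],None,fx=1.5,fy=1.5)[:,:,::-1])
for r,t in((12,35),(0,35),(-15,35)): print(solve_ik([.56,.34,.28],Rz(np.radians(r),np.radians(t))))
E
```

```text
1.95 [ 0.4697 -0.2058  0.3296] [-0.5127 -0.1259  1.5675 -0.0003  1.7004  0.8497]
cam in tool [ 0.0817  0.0001 -0.1432] [[-0.0003  0.9501  0.3118]
 [ 1.      0.0006 -0.0009]
 [-0.001   0.3118 -0.9501]] [[274.0222   0.     253.3186]
 [  0.     274.0222 189.619 ]
 [  0.       0.       1.    ]] -0.008057449372289704
[ 0.7104  0.6615  0.8533 -0.4995  2.0035  1.9463]
[ 0.7104  0.6615  0.8533 -0.4995  2.0035  2.1557]
[ 0.7104  0.6615  0.8533 -0.4995  2.0035  2.4175]
```

View pics/w0b.png

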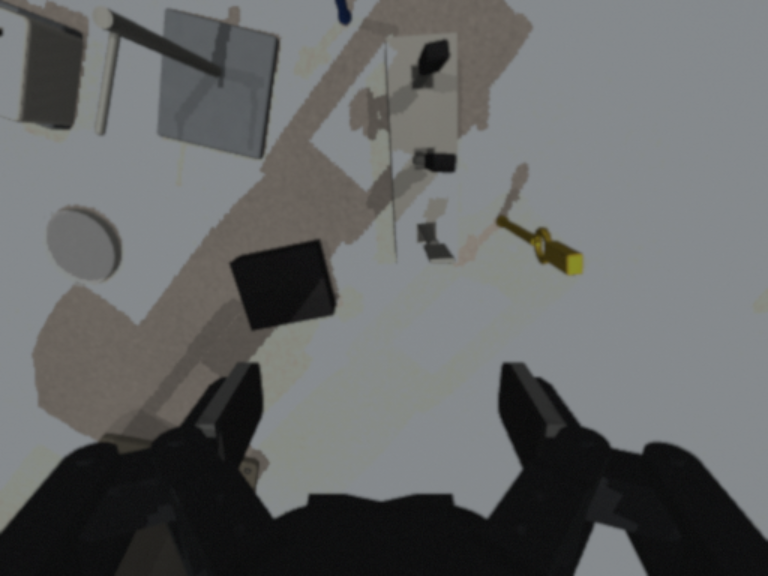

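The wrist view shows the rack at right, with the ringed rod in its middle well (handle px (440,160)/1.5), the plain rod at (433,55) and the spoon at (435,245). The peg runs (110,20)–(100,130), and the rinser is at the left edge. I'll measure with this cloud too.

```bash
python3 - <<'E'
from coarse import *
np.set_printoptions(precision=4,suppress=True)
f=load('w0'); P=cloud(f)
print('bench',np.nanmedian(reg(P,(.5,-.1),.3,-.02,.02)[:,2]))
q=reg(P,(.548,-.228),.13,.073,.087); print('rack',len(q),np.median(q[:,2]),rect(q))
for zl,zh in((.088,.11),(.11,.125),(.125,.157),(.158,.194),(.197,.209)):
    q=reg(P,(.549,-.228),.03,zl,zh)
    if len(q)<4: print(zl,len(q)); continue
    c=q.mean(0); w,V=np.linalg.eigh(np.cov(q[:,:2].T)); print(zl,len(q),c,'sd',np.sqrt(w)*1e3,'maj ang',np.degrees(np.arctan2(V[1,1],V[0,1])), rect(q))
q=reg(P,(.55,-.01),.055,.165,.21); i=np.argsort(q[:,0]); print('peg',len(q),np.nanmin(q[:,0])); print(q[i][::max(1,len(q)//14)])
q=reg(P,(.55,-.015),.09,.008,.022); print('foot',len(q),rect(q))
# scene ring crop
a=load('s0'); A=cv2.resize(a['color'][150:195,140:200],None,fx=10,fy=10,interpolation=cv2.INTER_CUBIC)
W=cv2.resize(f['color'][15:180,240:330],None,fx=450/165,fy=450/165,interpolation=cv2.INTER_CUBIC)
cv2.imwrite('pics/ring.png',np.hstack([A[:450,:550],W])[:,:,::-1])
E
```

```text
bench 0.0005729811237105698
rack 5495 0.08054612438724501 (array([ 558.9, -261.7]), array([200. , 124.9]), 15.54)
0.088 3
0.11 0
0.125 46 [ 0.5485 -0.2187  0.1496] sd [1.8024 2.3236] maj ang 92.50019432569033 (array([ 548.3, -218.7]), array([5.5, 7.3]), 13.46)
0.158 44 [ 0.5493 -0.2225  0.1763] sd [0.1981 3.1775] maj ang -170.20819405312528 (array([ 549.1, -222.7]), array([10.6,  0.8]), 10.49)
0.197 219 [ 0.5505 -0.2298  0.2016] sd [3.3629 4.614 ] maj ang 104.5317491231669 (array([ 550.5, -230.1]), array([11., 16.]), 11.92)
peg 939 0.5214405345126667
[[ 0.5214 -0.0113  0.1939]
 [ 0.53   -0.0129  0.1936]
 [ 0.5378 -0.0146  0.1918]
 [ 0.5455 -0.0124  0.1899]
 [ 0.5534 -0.0138  0.1862]
 [ 0.5609 -0.0142  0.1839]
 [ 0.5686 -0.0127  0.1831]
 [ 0.5763 -0.0135  0.18  ]
 [ 0.5835 -0.0114  0.1652]
 [ 0.5853 -0.0153  0.1863]
 [ 0.5871 -0.0071  0.1917]
 [ 0.5889 -0.0094  0.1926]
 [ 0.5906 -0.0169  0.189 ]
 [ 0.5925 -0.0059  0.1912]
 [ 0.5951 -0.0138  0.1764]]
foot 5675 (array([574.6, -11.9]), array([110.7, 119.4]), 88.66)
```

View pics/ring.png

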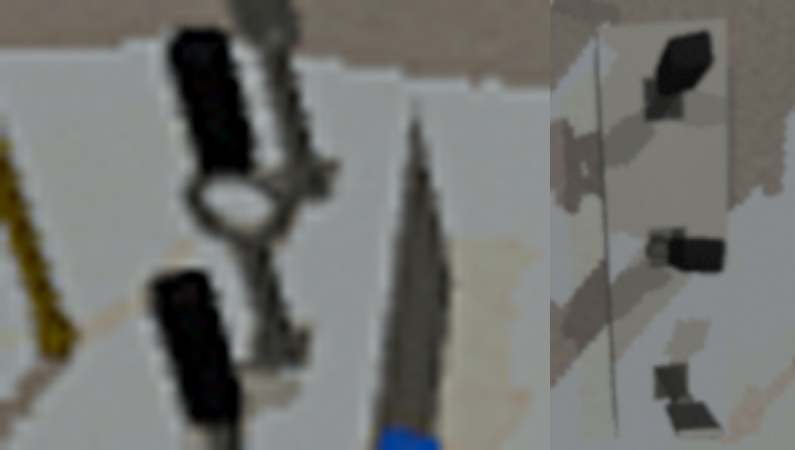

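The crop confirms it: the middle tool has the ring, steel shaft and black handle. The wrist cloud puts its handle top at (0.5505,-0.230,0.2016) with a yaw of about 11°, and the 11×16 mm section and 0.2015 m height fit the description. Grasping now.

```bash
python3 - <<'E'
from h import *
np.set_printoptions(precision=4,suppress=True)
R=Rz(np.radians(11))
move_ptp([.5505,-.230,.28],R)
set_gripper(.055)
line_to([.5505,-.230,.161],R,.1)
s=observe(); print(s['clock'],s['ee_pos'],s['contact_force'])
set_gripper(0.0)
s=observe(); print(s['clock'],s['width'],s['grip_force'],s['contact_force'])
line_to([.5505,-.230,.385],R,.2)
s=observe(); print(s['clock'],s['width'],s['grip_force'],s['contact_force'],s['ee_pos'])
move_ptp([.50,.10,.385],Rz(np.radians(11)))
s=observe(); print(s['clock'],s['width'],s['ee_pos'])
f=snap('wrist','w1'); b=snap('scene','s1')
cv2.imwrite('pics/w1b.png',np.hstack([f['color'],cv2.resize(b['color'][80:280,120:400],(288,206)).repeat(1,0) if 0 else cv2.copyMakeBorder(cv2.resize(b['color'][80:272,140:396],(288,216)),0,168,0,0,0)])[:,:,::-1])
E
```

```text
4.225 [ 0.5511 -0.2303  0.162 ] [ 0.1326  0.3189 -0.3202]
4.6583 0.01516318756353637 58.594427704811096 [0.132  1.3109 3.2621]
5.925 0.01506960154183968 58.41466963291168 [ 0.341  -0.6124 -0.9367] [ 0.5501 -0.2298  0.3833]
7.1917 0.015289137275613464 [0.5003 0.0992 0.3848]
```

View pics/w1b.png

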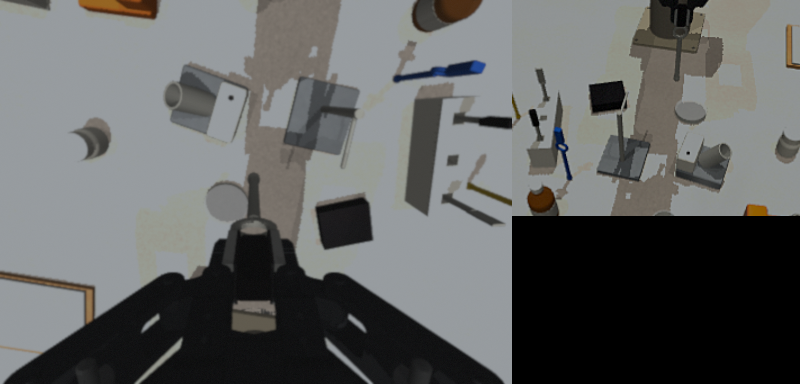

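The wrist view shows the rod held, ring at (253,228) and foot at (254,180), pointing straight down. The cup mouth is at (175,95) and the peg near (345,140). Next I measure the rod in the tool frame, the cup mouth and the peg.

```bash
cat > meas.py <<'E'
from coarse import *
from scipy.optimize import least_squares
np.set_printoptions(precision=4,suppress=True)
F={'A':(load('s0'),PA),'B':(load('t0'),PB)}
for k in('w0','w1'): f=load(k); F[k]=(f,cloud(f))
t=np.radians(35)
for k,(f,P) in F.items():
    q=reg(P,(.555,.19),.10,.068,.081); 
    # box yaw: top face points of the white box only (y<.2)
    b=q[(q[:,1]<.178)]; print(k,'box',len(b),rect(b) if len(b)>5 else '')
    q=reg(P,(.555,.19),.10,.02,.036); print('   base',len(q),rect(q) if len(q)>5 else '')
    # cup outer: cylinder fit, outside r 21, axis given by yaw h ; + mouth
    q=reg(P,(.56,.22),.06,.05,.125); q=q[q[:,1]>.165]
    if len(q)<40: continue
    def dec(p,q):
        a=np.array([np.sin(t)*np.cos(p[2]),np.sin(t)*np.sin(p[2]),np.cos(t)]); d=q-np.array([p[0],p[1],.095]); s=d@a; r=np.linalg.norm(d-s[:,None]*a,axis=1); return s,r
    def res(p):  # distance to the nearest of outer wall, inner wall, clipped at mouth plane
        s,r=dec(p,q); w=np.minimum(abs(r-.021),abs(r-.017)); return np.where(s>0,np.hypot(s,w),w)
    best=None
    for x0 in(.55,.56,.57):
        for y0 in(.21,.22,.23):
            o=least_squares(res,[x0,y0,1.41],loss='soft_l1',f_scale=.002)
            if best is None or o.cost<best.cost: best=o
    print('   cup',len(q),best.x[:2],np.degrees(best.x[2]),'med res',np.median(abs(res(best.x))))
    s,r=dec(best.x,q); print('   s max',np.percentile(s,[90,97,99.5]))
    q=reg(P,(.55,-.01),.07,.165,.21)
    def pk(p): # x,y of tip, heading, radius 3
        a=np.array([np.cos(p[2])*np.cos(.2094),np.sin(p[2])*np.cos(.2094),-np.sin(.2094)]); d=q2-np.array([p[0],p[1],.192+p[3]]); s=np.clip(d@a,0,.066); return np.linalg.norm(d-s[:,None]*a,axis=1)-.003
    q2=q[q[:,0]<.578]
    o=least_squares(pk,[.525,-.012,-.02,0],loss='soft_l1',f_scale=.0015); print('   peg',len(q2),o.x,np.median(abs(o.fun)))
    pz=reg(P,(.59,-.01),.02,.06,.17); pt=reg(P,(.59,-.01),.02,.186,.2); print('   post',pz.mean(0),'top',pt.mean(0),len(pt))
f,P=F['w1']; s=observe(); R=s['orientation']; q=(P.reshape(-1,3)-s['ee_pos'])@R
q=q[(abs(q[:,1])<.025)&(abs(q[:,0])<.04)&(q[:,2]>.0)&(q[:,2]<.165)]
for zl,zh in((0,.006),(.006,.036),(.04,.08),(.08,.13),(.13,.165)):
    m=q[(q[:,2]>zl)&(q[:,2]<zh)]; print(zl,len(m),m.mean(0) if len(m) else '',m.min(0) if len(m) else '',m.max(0) if len(m) else '')
E
python3 meas.py
```

```text
A box 419 (array([552.4, 154.5]), array([44.7, 91. ]), 81.05)
   base 551 (array([557.9, 192.2]), array([114.8, 101.4]), 80.72)
   cup 484 [0.5626 0.23  ] 81.8067644783126 med res 0.0015522456480872217
   s max [0.0015 0.0032 0.0051]
   peg 42 [ 0.5108 -0.0087 -0.0365  0.0026] 0.0006165752517850623
   post [ 0.5928 -0.0098  0.1169] top [ 0.5894 -0.0108  0.1904] 21
B box 385 (array([549.2, 153.8]), array([44.9, 90.1]), 82.81)
   base 406 (array([553.8, 189.8]), array([118.5, 100.6]), 80.51)
   cup 355 [0.5618 0.2293] 79.01369716402596 med res 0.0015421797263211606
   s max [0.0026 0.0048 0.0074]
   peg 42 [ 0.5106 -0.0085 -0.0378  0.0039] 0.0008069996540871344
   post [ 0.5828 -0.0082  0.1102] top [ 0.5849 -0.0107  0.1906] 19
w0 box 1416 (array([551.7, 139.1]), array([27.2, 91.3]), 87.71)
   base 735 (array([559.4, 145.3]), array([114.6,  55.7]), 15.02)
w1 box 1581 (array([552.6, 153.1]), array([45. , 90.2]), 81.65)
   base 1407 (array([558.2, 189. ]), array([117.9, 100.1]), 81.77)
   cup 1511 [0.5636 0.2291] 80.75156941539632 med res 0.001070148691999992
   s max [0.0025 0.0039 0.0046]
   peg 233 [ 0.525  -0.0108 -0.0214  0.0006] 0.00036488356808905744
   post [ 0.5895 -0.0076  0.1218] top [ 0.5888 -0.0112  0.1918] 112
0 69 [0.0053 0.     0.0017] [ 0.0045 -0.0075  0.    ] [0.006  0.0074 0.0039]
0.006 499 [ 0.0015 -0.      0.0257] [-0.0031 -0.0155  0.0082] [0.0049 0.0154 0.036 ]
0.04 220 [ 0.0034 -0.      0.0579] [-0.0004 -0.005   0.0401] [0.005  0.005  0.0795]
0.08 163 [0.0034 0.0001 0.1023] [-0.0005 -0.0049  0.08  ] [0.0047 0.005  0.1296]
0.13 87 [ 0.0035 -0.      0.1393] [-0.004  -0.0068  0.1303] [0.0066 0.0062 0.1495]
```

The rod sits centred in the tool with its tip 0.150 m past the TCP. The cup mouth is at (0.563,0.229) with axis heading 80.8°, and three views agree within 2 mm. Approach and enter the cup.

```bash
cat >> h.py <<'E'
hd=np.radians(80.8); t35=np.radians(35); MOUTH=np.array([.563,.2292,.095]); L=.150
AX=np.array([np.sin(t35)*np.cos(hd),np.sin(t35)*np.sin(hd),np.cos(t35)])
_c,_s=np.cos(hd-np.pi/2),np.sin(hd-np.pi/2)
RC=np.array([[_c,-_s,0],[_s,_c,0],[0,0,1]])@Rz(np.radians(11),t35)
def cup(d): return MOUTH+(L-d)*AX   # TCP for tip d below the mouth
def force(n=6):
    v=[]
    for _ in range(n): v.append(observe()['contact_force']); wait(.02)
    v=np.array(v); return v.mean(0),v.std(0)
def depth(): return L-(observe()['ee_pos']-MOUTH)@AX
E
python3 - <<'E'
from h import *
np.set_printoptions(precision=4,suppress=True)
print(RC[:,2]+AX)
move_ptp(cup(-.08),RC); s=observe(); print(s['clock'],s['ee_pos']-cup(-.08),s['joint_pos'],force())
line_to(cup(-.01),RC,.12); print(force())
line_to(cup(.033),RC,.06); s=observe(); print(s['clock'],s['ee_pos']-cup(.033),depth(),force(10))
f=snap('scene','s2'); cv2.imwrite('pics/s2c.png',cv2.resize(f['color'][150:270,270:390],None,fx=4,fy=4)[:,:,::-1])
E
```

```text
[0. 0. 0.]
8.475 [ 0.0011 -0.0012  0.0013] [ 0.6784  0.8586  0.5572 -0.4745  2.1497  2.0428] (array([ 0.0194, -0.3599, -0.7108]), array([0.2091, 0.7898, 0.1668]))
(array([ 0.1598,  0.1583, -0.4971]), array([0.3654, 0.6355, 0.9699]))
10.275 [0.0002 0.0002 0.0005] 0.0324883819293694 (array([ 0.1538, -0.0646, -0.8966]), array([0.3578, 0.4194, 0.5869]))
```

View pics/s2c.png

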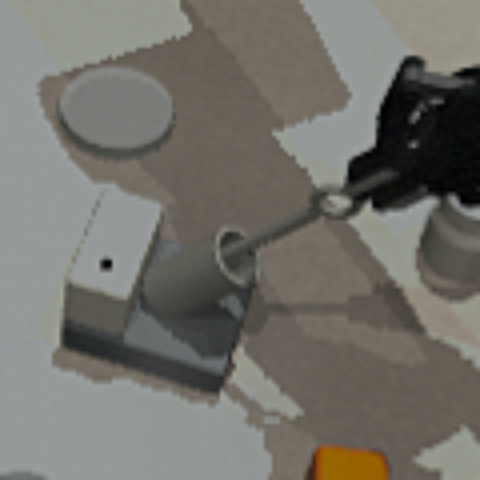

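The scene crop shows the rod coaxial in the cup mouth at (238,255) and the ring clear of it at (335,200). Next I feel for the plate.

```bash
python3 - <<'E'
from h import *
m,sd=force(20); base=m@AX; print('base',base)
d=.035; hits=0; log=[]
while d<.064:
    line_to(cup(d),RC,.03); m,_=force(6); F=m@AX-base; log.append((round(d*1e3,1),round(depth()*1e3,2),round(F,2)))
    if F>1.3:
        hits+=1
        if hits>=4: break
    else: hits=0
    if F>5: break
    d+=.001
print(log); print(observe()['clock'])
np.save('base.npy',[base,d])
E
```

```text
base -0.8092895159316293
[(35.0, np.float64(35.1), np.float64(0.05)), (36.0, np.float64(36.02), np.float64(-0.53)), (37.0, np.float64(37.04), np.float64(0.18)), (38.0, np.float64(38.01), np.float64(0.14)), (39.0, np.float64(39.02), np.float64(0.06)), (40.0, np.float64(40.01), np.float64(0.18)), (41.0, np.float64(40.69), np.float64(1.66)), (42.0, np.float64(41.86), np.float64(2.45)), (43.0, np.float64(42.91), np.float64(3.45)), (44.0, np.float64(43.86), np.float64(4.29))]
14.325
```

```bash
python3 - <<'E'
from h import *
np.set_printoptions(precision=3,suppress=True)
base,d=np.load('base.npy')
b0=np.array([.1538,-.0646,-.8966])
for k in range(2):
    m,sd=force(12); f=m-b0; s=observe(); print(round(depth()*1e3,2),'axial',round(m@AX-base,2),'tool-frame f',f@RC,'torque',s['ft_torque'],s['width'])
    if k==0: line_to(cup(d+.001),RC,.03)
print(observe()['clock'])
f=snap('scene','s3'); g=snap('wrist','w3')
P=cloud(g); s=observe(); q=(P.reshape(-1,3)-s['ee_pos'])@s['orientation']; q=q[(abs(q[:,1])<.02)&(abs(q[:,0])<.03)&(q[:,2]>.0)&(q[:,2]<.12)]
for a in np.arange(.04,.11,.015):
    m=q[(q[:,2]>a)&(q[:,2]<a+.015)]; print(a,len(m),m.mean(0) if len(m) else '')
E
```

```text
43.94 axial 3.97 tool-frame f [-0.154 -0.183 -3.916] torque [ 0.455 -0.112  0.02 ] 0.015160587770960179
44.95 axial 4.88 tool-frame f [ 0.077 -0.211 -4.829] torque [ 0.399 -0.131  0.001] 0.015064435267847358
14.975
0.04 96 [0.003 0.    0.047]
0.055 78 [0.003 0.    0.062]
0.07 66 [0.003 0.001 0.077]
0.08499999999999999 68 [0.005 0.    0.094]
0.1 626 [ 0.004 -0.002  0.104]
```

The force is purely axial, about 0.8 N/mm after a preload of about 2 N, so this is the plate, now about 4.2 mm down. I'll press to about 6 mm / 6.2 N.

```bash
python3 - <<'E'
from h import *
base,d=np.load('base.npy')
for d in (.0462,.0469):
    line_to(cup(d),RC,.02); m,_=force(10); F=m@AX-base; print(round(depth()*1e3,2),round(F,2))
    if F>6.2: break
m,sd=force(40); print(round(depth()*1e3,2),'hold',m@AX-base,sd@AX,observe()['clock'])
E
```

```text
46.1 5.84
46.82 6.3
46.91 hold 6.361729112384067 0.7567687623989361 16.575
```

The plate was held at about 6.1 mm / 6.3 N for about a second. Now I lift out and go in front of the peg, then measure again.

```bash
python3 - <<'E'
from h import *
np.set_printoptions(precision=4,suppress=True)
line_to(cup(-.07),RC,.1)
R=Rz(np.radians(-1.2))
move_ptp([.47,.14,.36],R)
line_to([.455,-.011,.29],R,.15)
s=observe(); print(s['clock'],s['ee_pos'],s['joint_pos'],s['width'])
f=snap('wrist','w4'); P=cloud(f)
from coarse import reg
from scipy.optimize import least_squares
q=reg(P,(.55,-.01),.07,.165,.21); q2=q[q[:,0]<.578]
def pk(p):
    a=np.array([np.cos(p[2])*np.cos(.2094),np.sin(p[2])*np.cos(.2094),-np.sin(.2094)]); d=q2-np.array([p[0],p[1],.192+p[3]]); s=np.clip(d@a,0,.066); return np.linalg.norm(d-s[:,None]*a,axis=1)-.003
o=least_squares(pk,[.525,-.012,-.02,0],loss='soft_l1',f_scale=.0015); print('peg',len(q2),o.x,q2[:,0].min(),np.median(abs(o.fun)))
pt=reg(P,(.59,-.01),.02,.186,.2); print('post top',pt.mean(0),len(pt))
q=(P.reshape(-1,3)-s['ee_pos'])@s['orientation']; q=q[(abs(q[:,1])<.025)&(abs(q[:,0])<.03)&(q[:,2]>.0)&(q[:,2]<.17)]
for lo,hi in((0,.006),(.04,.08),(.08,.13),(.13,.17)):
    m=q[(q[:,2]>lo)&(q[:,2]<hi)]; print(lo,len(m),m.mean(0),m.max(0))
m=q[(abs(q[:,1])>.0135)&(q[:,2]<.05)&(q[:,2]>.008)]; print('ring sides',len(m),m.mean(0),m.min(0),m.max(0))
m=q[(abs(q[:,1])>.007)&(q[:,2]<.05)]; print('ring z span',m.min(0),m.max(0))
cv2.imwrite('pics/w4b.png',cv2.resize(f['color'],None,fx=1.5,fy=1.5)[:,:,::-1])
E
```

```text
20.375 [ 0.4553 -0.0105  0.2904] [-0.136  -0.2864  1.7768  0.0003  1.6507  1.4553] 0.015142174909283435
peg 492 [ 0.5247 -0.0107 -0.0201  0.0005] 0.5214616510816458 0.0003697340859034875
post top [ 0.5883 -0.012   0.1924] 227
0 72 [ 0.0055 -0.0001  0.0015] [0.0063 0.0074 0.0036]
0.04 219 [ 0.0034 -0.      0.0582] [0.0051 0.005  0.0797]
0.08 161 [0.0035 0.     0.1023] [0.0049 0.005  0.1295]
0.13 87 [ 0.0035 -0.0001  0.1392] [0.0069 0.0062 0.1482]
ring sides 37 [ 0.0025 -0.0004  0.0208] [ 0.0015 -0.0156  0.016 ] [0.003  0.0154 0.0253]
ring z span [-0.003  -0.0156  0.0001] [0.0056 0.0154 0.0348]
```

View pics/w4b.png

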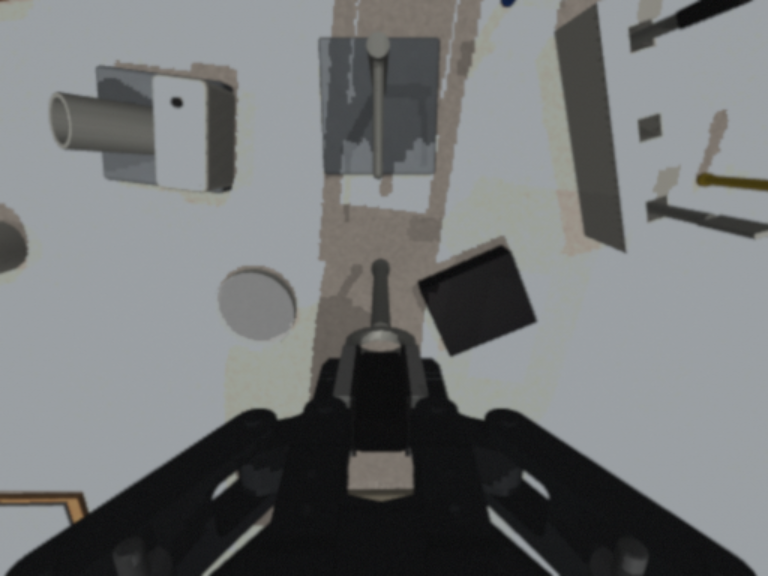

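The wrist view shows the peg at (378,45)–(378,178), in line with the rod (ring at (380,345)). The peg tip is at (0.5247,-0.0107,0.1925) and the eye is 20.8 mm past the TCP. Thread it on, then lower by feel.

```bash
cat >> h.py <<'E'
HP=np.radians(-1.2); U=np.array([np.cos(HP)*np.cos(.2094),np.sin(HP)*np.cos(.2094),-np.sin(.2094)])
TIP=np.array([.5247,-.0107,.1925]); RP=Rz(HP)
def peg(s,dz=0): return TIP+s*U+np.array([0,0,.0208+dz])
E
python3 - <<'E'
from h import *
np.set_printoptions(precision=4,suppress=True)
line_to(peg(-.035),RP,.12); wait(.1); s=observe(); print(s['clock'],s['ee_pos']-peg(-.035)); b,_=force(12); print(b)
for k in(-.01,.01,.030):
    line_to(peg(k),RP,.06); m,_=force(5); print(k,m-b)
    if np.linalg.norm(m-b)>3: print('BLOCKED'); raise SystemExit
b,_=force(10)
for dz in np.arange(-.003,-.0105,-.001):
    line_to(peg(.030,dz),RP,.03); m,_=force(8); print(round(dz*1e3,1),m-b)
    if (m-b)[2]>1.3: break
np.save('dz.npy',dz); s=observe(); print(s['clock'],s['ee_pos'])
snap('wrist','w5'); f=snap('scene','s5'); c=f['color'][110:230,190:350]
cv2.imwrite('pics/s5c.png',cv2.resize(c,None,fx=4,fy=4,interpolation=cv2.INTER_CUBIC)[:,:,::-1])
E
```

```text
21.325 [ 0.0004 -0.0001  0.0012]
[ 0.0605  0.066  -0.9971]
-0.01 [-0.3278  0.0622  0.0676]
0.01 [-0.2018 -0.1418 -0.0968]
0.03 [-0.4629 -0.3684  0.064 ]
-3.0 [ 0.2872 -0.258  -0.2114]
-4.0 [-0.3231 -0.1151 -0.1133]
-5.0 [ 0.1662 -0.1499  0.1764]
-6.0 [ 0.2276 -0.1872  0.3697]
-7.0 [-0.58   -0.2105  2.7583]
25.3917 [ 0.5542 -0.0113  0.2003]
```

View pics/s5c.png

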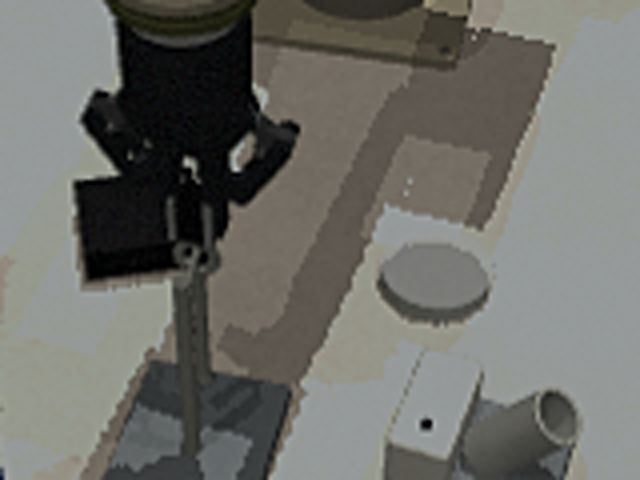

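Contact came at the predicted 6.5–7 mm. In the scene crop the ring at (195,252) encircles the peg just in front of the post. I'll back off 0.4 mm, release and rise.

```bash
python3 - <<'E'
from h import *
np.set_printoptions(precision=4,suppress=True)
dz=float(np.load('dz.npy'))
line_to(peg(.030,dz+.0004),RP,.03); wait(.2)
set_gripper(.024); wait(.4)
set_gripper(.06); wait(.2)
line_to(peg(.030,.13),RP,.12); wait(.2)
move_ptp([.40,-.011,.36],RP); wait(1.0)
s=observe(); print(s['clock'],s['ee_pos'],s['width'],s['contact_force'])
f=snap('scene','s6'); w=snap('wrist','w6')
c=cv2.resize(f['color'][120:240,190:310],(384,384),interpolation=cv2.INTER_CUBIC); d=cv2.resize(w['color'][0:180,150:350],(416,384),interpolation=cv2.INTER_CUBIC)
cv2.imwrite('pics/s6c.png',np.hstack([c,d])[:,:,::-1])
from coarse import reg
for n,F in(('s',f),('w',w)):
    P=cloud(F)
    for lo,hi in((.05,.07),(.07,.10),(.10,.14),(.155,.185),(.195,.245)):
        q=reg(P,(.555,-.011),.024,lo,hi); print(n,lo,len(q),q.mean(0) if len(q) else '')
wait(.5); g=snap('scene','s7'); print('still: changed px',(abs(f['color'].astype(int)-g['color'])[120:240,190:310].max(-1)>40).sum(),observe()['clock'])
E
```

```text
30.3917 [ 0.4    -0.011   0.3601] 0.06002972470604493 [ 1.0624 -0.0132  0.1842]
s 0.05 21 [ 0.5518 -0.0089  0.0608]
s 0.07 24 [ 0.5517 -0.0089  0.0868]
s 0.1 32 [ 0.5535 -0.0093  0.1211]
s 0.155 54 [ 0.5569 -0.0104  0.1733]
s 0.195 105 [ 0.558  -0.0097  0.2224]
w 0.05 18 [ 0.5476 -0.0119  0.0601]
w 0.07 5 [ 0.5472 -0.0152  0.0839]
w 0.1 14 [ 0.5496 -0.0128  0.126 ]
w 0.155 108 [ 0.5507 -0.0116  0.1744]
w 0.195 552 [ 0.552  -0.0118  0.2316]
still: changed px 0 31.0417
```

View pics/s6c.png

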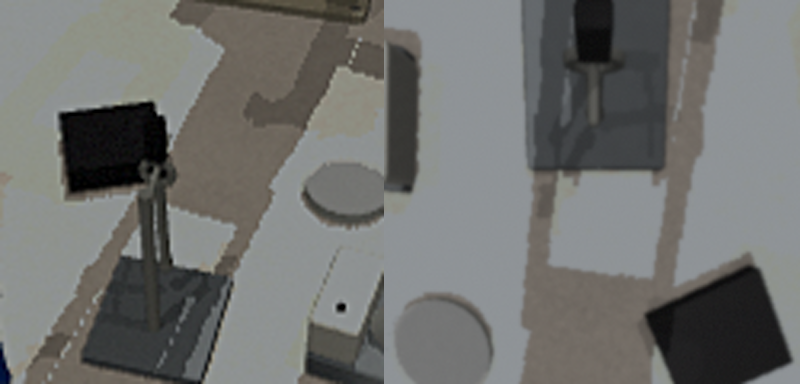

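The rod hangs by its ring on the peg: ring at (157,172) in the left crop and (593,65) in the right. It leans about 2° and no pixels changed over 0.5 s. The gripper is clear, so I'm handing in.

```bash
python3 -c "
from h import *
print(finish_job())"
```

```text
the job is handed in; nothing more can be done
None
```

The job is handed in at about 31 s: I pressed the plate about 6.1 of 7 mm down (6.3 N) for about a second, and the ringed rod now hangs still on the peg, about 2° off vertical, with the gripper clear.

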